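# Take a contact temperature reading and put the thermometer away

### The job

Pick up the contact thermometer and hold the tip of its probe gently against the middle of the round metal disc sunk in the collar on the heating meter's leaning face, square to that face and quite still, for about two seconds. Then lay the thermometer flat in its open case and close the case's lid fully, edge to edge. Do not jab the meter, and leave the other things where they are.

Things in the scene. Friction and masses are not known exactly. Their poses are not given: they have to be found in the camera images.
- thermometer: white contact thermometer, 160 g, lying on the shelf: handle block 100 x 32 wide x 36 high mm, then a steel probe 65 mm long (24 mm thick for 12 mm, then a 16 mm rod with a ball end). Origin on the underside under the handle's centre; x points along the probe to its tip, z up; probe axis 20 mm above the underside. Grip the handle across its 32 mm width.
- probe_tip (a point): the very end of the thermometer's probe, 115 mm from the origin along x, 20 mm above the underside; axes as the thermometer's
- thermometer_mid (a point): middle of the thermometer's whole 165 mm length, 32.5 mm from its origin along x, 18 mm above the underside
- collar (a point): centre of the mouth of the meter's round black collar (50 mm wide inside, 60 outside, 30 mm tall). z points straight out of the leaning face, 35 deg above level; y is level along the face. The metal disc, 47 mm across, lies sunk inside, 5 to 19 mm below this mouth; its depth differs each time and is not reported. The disc is sprung: 1 mm per 1.5 N, bottoming after 8 mm.
- meter: heating meter, fixed: grey lectern-shaped housing with a leaning face and copper pipe stubs on its sides, 120 mm wide (y), 115 mm deep, about 135 mm high; origin on the shelf under the middle of its leaning face; x points to the side that the face looks to, z up
- case: lower half of the thermometer's black clamshell case, fixed to the shelf: open tray 220 (x) x 124 (y) x 25 high mm, walls and floor 4 mm thick, inside 212 x 116 mm. Origin under its centre; the hinge runs along its +y top edge; x runs along its length.
- case_lid (a joint): angle of the case's lid, rad: 0 = closed edge to edge on the lower half, 2.5 = wide open beyond upright. The lid is a hollow shell 220 x 124 x 30 mm deep; a stiff hinge keeps it at any angle (about 1 to 2 N at the free edge moves it).
- lid_hinge (a point): middle of the lid's hinge line (62 mm to +y of the case's centre, 25 mm above its underside). Axes turn with the lid: -y points across the lid to its free edge, z to its outer side (outer face at z = 30 mm)
- lid_edge (a point): middle of the outer wall of the lid's free edge, 124 mm from the hinge line, at half of the lid's 30 mm depth
- hex_keys: bystander: silver folding hex key set, 120 x 38 x 22 mm, origin under its centre
- saucer: bystander: white ceramic saucer of screws, 140 mm across, 20 mm high, origin under its centre
- bleed_key: bystander: small chrome T-shaped bleed key lying down, 55 x 48 x 14 mm, origin under its middle
- paint_tin: bystander: tin, 90 mm across, 100 mm high, origin under its centre
- tape_measure: bystander: boxy tape measure, 65 x 34 x 60 mm, origin under its centre
- cleaner_bottle: bystander: bottle, 72 mm across, 200 mm high, origin under its centre
Not all that is in view belongs to the job. Leave any red look-alike of the thermometer alone.

How it is judged:
By the outcome, as a careful person would: the job done as asked, in the order asked, and still so for the second after the job is handed in, with the robot touching nothing.
It also fails if it takes over 72 s, if anything falls off the work surface, if the arm or the gripper's body presses on something with over 40 N, if the wrist force passes 120 N, or if a joint passes its speed limit or range.

### The arm

A 6-joint arm with a two-finger parallel gripper is mounted at the origin on the work surface. World frame = base frame: x ahead of the robot, y to its left, z up, the work surface at z = 0. Lengths are in m, angles in rad, forces in N, time in s.
With the tool pointing down it reaches from about 0.35 to 0.975 m from the base axis. Payload 4.9 kg.
Tool frame: the origin (TCP) lies at the very end of the fingers, on their centre line; the grasp point (between the pads) lies 19 mm behind it (ctrl.grip_point_offset is the distance from the TCP to the grasp point, in m); z points along the fingers, y is the line along which they close (so a half turn about z gives the same grasp; the last joint's range is limited). The gripper opens to 85 mm and grips with 20 to 120 N. Pads are 22 mm wide; open, the fingers measure 114 mm over their backs; the gripper's body (76 mm by 85 mm) begins 54 mm behind the grasp point. The pads swing forward as they close: fully open they stand 13 mm farther back than shut.
Start: joints at [1.145, 0.053, 1.613, -0, 1.476, -0.119], TCP at [0.189, 0.596, 0.202] pointing down, gripper open.
Joint ranges: [-3.01, 3.01], [-1.01, 2.22], [0.06, 2.58], [-1.02, 4.17], [0.09, 2.62], [-3.14, 3.14]. Speed limits (rad/s): [2.57, 2.57, 3.14, 3.14, 3.14, 3.14].

### API

Orientations are given as a rotation vector (axis times angle).
In Python, from station import ctrl gives the robot as it stands.
- The arm moves only by the tool send_rows, never from a script. Its argument "rows" is a list of rows, each a list of 3 entries, a list of its own where there are three numbers: the finger opening in cm, from 0 to 8.54, then the shift along the tool's x, y, z in cm, then the turn about the tool's z in degrees. A call has 1 to 10 rows; each row shifts and turns the commanded pose from where the row before left it, along the tool's axes as they then stand; what a row does not reach is not made up. A row lasts 1/8 s, in which the tool goes at most 62.5 mm and 10.7 degrees, less where a joint would pass 70% of its speed; a pose out of reach is approached as far as the arm can. A call with a gripper value outside its range is refused whole. The fingers move at their own pace and stop on an object; "newtons" is the grip in N (left out, the last holds). Time passes only in rows, so rows that do not move let the fingers close. It gives the time, the measured TCP pose, the force, the opening and the grip force at its end, in the units of the state.
- ctrl.get_obs(): the state, without advancing time (a new reading comes with each control period).
- ctrl.get_image(name): name is "scene" or "top" or "wrist"; returns a dict with "frame" (420x560x3 uint8, red, green, blue), "range_z" (420x560 float32, m along the optical axis (not along the pixel's ray), 0 where there is no reading), "fx", "fy", "cx", "cy" (pixels), "cam_to_world" (4x4, takes a point from camera to world coordinates). Camera axes: x right, y down, z forward; pixel columns grow to the right and rows downward; lengths in m; the calibration is good to about 2 mm. A picture is of the moment at which its call begins.
- ctrl.finish_job(): hands the job in; it is judged then, once.
The state is a dict: "t": time; "q": joint angles; "dq": joint speeds; "effort": joint torques, N m; "tool_pos": TCP position; "tool_rot": TCP orientation; "contact_force": force on the tool from outside, world axes, zero at the start; "wrist_torque": the same for the moment, N m; "opening": finger opening in m; "grip_force": force on a finger pad.
Only numpy, scipy, OpenCV 4.12 (cv2) and the standard library are available. Lean on these libraries where they do the work, as an engineer would, in place of code of your own. Each camera call takes 0.05 s, during which the arm holds its last target. There are 200 camera calls.

## Working session

There is one attempt and no reset: what is moved stays moved. The work goes in short steps, Python scripts to look and compute and a tool call to move; the robot and the scene stay as the last step left them, time stands still between calls to the robot, and variables do not carry over. Pictures are saved under pics/ and viewed, at most 10 in all, crops included, and the job is handed in when it is done.

Besides the shell and the picture viewer there is one more tool, called after "Emit:" as name(argument=value, ...) on one line, values as JSON. send_rows: Moves the arm, as the interface text tells. Its arguments: {"type":"object","properties":{"rows":{"type":"array","items":{"type":"array"}},"newtons":{"type":"number"}},"required":["rows"]}

```bash
ls; mkdir -p pics
python3 - <<'E'
from station import ctrl
import cv2,numpy as np
for n in("scene","top"):
    d=ctrl.get_image(n); cv2.imwrite(f"pics/{n}0.png",d["frame"][:,:,::-1]); np.savez(f"{n}0.npz",**d)
    print(n,d["fx"],d["cx"],d["cy"],np.round(d["cam_to_world"],3).tolist())
print(ctrl.get_obs(), ctrl.grip_point_offset)
E
```

```text
pics
scene 402.8862406570811 284.45490756619114 206.94662604291346 [[0.422, 0.696, -0.581, 1.113], [0.907, -0.328, 0.266, -0.313], [-0.005, -0.639, -0.769, 0.901], [0.0, 0.0, 0.0, 1.0]]
top 514.584521015876 278.28838353150087 203.81628548266465 [[-0.022, -0.982, 0.186, 0.218], [-1.0, 0.022, -0.005, -0.026], [0.001, -0.186, -0.983, 1.73], [0.0, 0.0, 0.0, 1.0]]
{'t': 0.1, 'q': array([ 1.14494470e+00,  5.33083310e-02,  1.61416587e+00,  2.35391049e-05,
        1.47599813e+00, -1.18954771e-01]), 'dq': array([-0.00102293, -0.00044401, -0.00459133,  0.00024456, -0.00220625,
        0.00035815]), 'effort': array([-1.90194878e-04, -3.94899130e+01, -3.71365178e+01, -1.32128957e-04,
        3.86437910e-03, -8.82571584e-06]), 'tool_pos': array([0.18852122, 0.59523891, 0.20096968]), 'tool_rot': array([-4.80105381e-01, -3.10415466e+00,  2.83334967e-03]), 'contact_force': array([ 0.54940312, -0.98015879,  0.46219396]), 'wrist_torque': array([ 0.03493446, -0.03221852, -0.00899719]), 'grip_force': 0.0, 'opening': 0.08492935322439231} 0.0187
```

View pics/scene0.png

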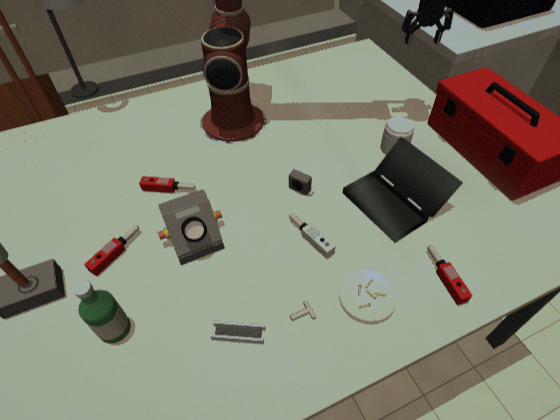

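View pics/top0.png

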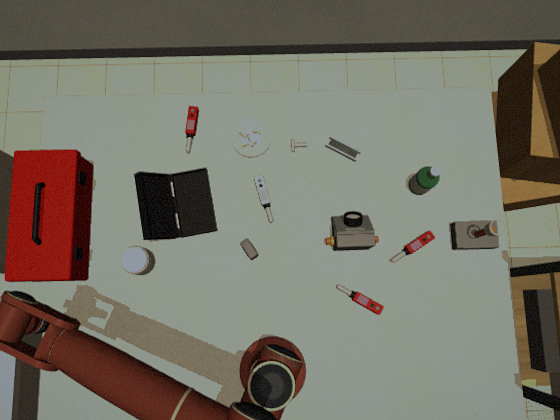

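The scene picture shows one white thermometer at about (312,233), with its probe to the upper left at (292,216). Three red look-alikes lie at (160,184), (112,250) and (450,275). In the top picture the white one is at (263,197) with its tip at (271,221). The white one fits the description. Next I measure it, the meter and the case, and confirm with one crop.

```bash
cat > h.py <<'E'
import numpy as np,cv2
def cloud(d):
    z=np.asarray(d["range_z"],float); v,u=np.indices(z.shape)
    P=np.stack([(u-d["cx"])/d["fx"]*z,(v-d["cy"])/d["fy"]*z,z],-1)
    T=np.asarray(d["cam_to_world"]); W=P@T[:3,:3].T+T[:3,3]; W[z==0]=np.nan
    return W
def plane(P,it=300,tol=.0025):
    r=np.random.default_rng(0);best=None
    for _ in range(it):
        a,b,c=P[r.choice(len(P),3,False)];n=np.cross(b-a,c-a);l=np.linalg.norm(n)
        if l<1e-9: continue
        m=abs((P-a)@(n/l))<tol
        if best is None or m.sum()>best.sum():best=m
    Q=P[best];c=Q.mean(0);n=np.linalg.svd(Q-c)[2][2];return n*np.sign(n[2]),c,best
E
python3 - <<'E'
from h import *
np.set_printoptions(precision=4,suppress=True)
S=dict(np.load("scene0.npz"));T=dict(np.load("top0.npz"));WS,WT=cloud(S),cloud(T)
for n,d,W,box in(("scene",S,WS,(280,205,345,260)),("top",T,WT,(245,165,282,232))):
    u0,v0,u1,v1=box;w=W[v0:v1,u0:u1].reshape(-1,3);m=w[:,2]>.009
    p=w[m];c=p.mean(0);e=np.linalg.svd((p-c)[:,:2])[2][0];s=(p-c)[:,:2]@e
    hb=p[p[:,2]>.030];rb=p
    print(n,"thermo dir",e,"ends",c[:2]+e*s.min(),c[:2]+e*s.max(),"ctr hi",hb.mean(0),len(hb),"table",np.nanmedian(w[~m][:,2]))
# meter
u0,v0,u1,v1=155,185,228,265
w=WS[v0:v1,u0:u1].reshape(-1,3);rgb=S["frame"][v0:v1,u0:u1].reshape(-1,3).astype(int)
m=(w[:,2]>.03);n,c,b=plane(w[m]);print("face",n,c,b.sum(),"elev",np.degrees(np.arcsin(n[2])))
p=w[m];h=(p-c)@n
print("height hist",np.histogram(h,bins=np.arange(-.08,.05,.005)))
mm=(h>.02)&(h<.036);q=p[mm];print("collar pts",mm.sum(),q.mean(0),q.min(0),q.max(0))
y=np.array([-n[1],n[0],0]);y/=np.linalg.norm(y);z=n;x=np.cross(y,z)
a=np.c_[(q-c)@x,(q-c)@y].astype(np.float32);print("circle",cv2.minEnclosingCircle(a),"h",np.median(h[mm]))
(cx,cy),r=cv2.minEnclosingCircle(a);print("world mouth",c+cx*x+cy*y+np.median(h[mm])*n)
dd=np.hypot((p-c)@x-cx,(p-c)@y-cy)<.016;print("disc h",np.percentile(h[dd],[10,50,90]),dd.sum())
w=WT[205:258,318:385].reshape(-1,3);k=w[:,2]>.12;print("meter top",w[k].min(0),w[k].max(0),np.percentile(w[k][:,2],[5,50,95]),k.sum())
# case
w=WT[160:245,128:222].reshape(-1,3);k=w[:,2]>.008
r=cv2.minAreaRect(w[k][:,:2].astype(np.float32)*1000);print("case all",r,w[k].max(0))
for lo,hi in((.0,.008),(.015,.03),(.03,.05),(.05,.08),(.08,.12)):
    k=(w[:,2]>lo)&(w[:,2]<hi);print(lo,cv2.boxPoints(cv2.minAreaRect(w[k][:,:2].astype(np.float32)*1000)).round().tolist(),k.sum())
im=np.hstack([cv2.resize(S["frame"][190:270,150:350],None,fx=4,fy=4,interpolation=2)])
im2=cv2.resize(T["frame"][155:265,125:390],None,fx=3,fy=3,interpolation=2)[:, :800]
im=np.vstack([im[:270],im2[:,:800][:320] if im2.shape[1]>=800 else cv2.copyMakeBorder(im2[:320],0,0,0,800-im2.shape[1],0)])
cv2.imwrite("pics/crop1.png",im[:,:,::-1])
E
```

```text
scene thermo dir [0.9669 0.2551] ends [ 0.4794 -0.0097] [0.6394 0.0325] ctr hi [0.5857 0.0207 0.0368] 449 table 0.00162033379604265
top thermo dir [-0.9877 -0.1563] ends [0.6881 0.0325] [ 0.4615 -0.0033] ctr hi [0.5809 0.0178 0.037 ] 285 table 0.0006035866966715986
face [0.8265 0.0181 0.5626] [ 0.4592 -0.2703  0.0874] 1337 elev 34.23800998356841
height hist (array([  0,   0,   5,  28,  73,  49,  10,  37,  81,  77,  93,  82,  85,
        44,  94, 898, 774,  24,  15, 175, 144,  90,  62,   0,   0]), array([-0.08 , -0.075, -0.07 , -0.065, -0.06 , -0.055, -0.05 , -0.045,
       -0.04 , -0.035, -0.03 , -0.025, -0.02 , -0.015, -0.01 , -0.005,
        0.   ,  0.005,  0.01 ,  0.015,  0.02 ,  0.025,  0.03 ,  0.035,
        0.04 ,  0.045]))
collar pts 296 [ 0.4804 -0.2684  0.1018] [ 0.4601 -0.2972  0.078 ] [ 0.5016 -0.2388  0.1306]
circle ((-4.990432717022486e-05, 0.0009702370152808726), 0.030442675575613976) h 0.025692756904040943
world mouth [ 0.4804 -0.2688  0.1019]
disc h [0.0174 0.0196 0.0216] 127
meter top [ 0.3818 -0.3322  0.12  ] [ 0.4771 -0.2127  0.1426] [0.1211 0.1268 0.1338] 696
case all ((558.81982421875, 319.31103515625), (318.38720703125, 294.0522766113281), 89.51233673095703) [0.7059 0.4774 0.1283]
0.0 [[411.0, 161.0], [706.0, 156.0], [711.0, 484.0], [417.0, 489.0]] 2936
0.015 [[428.0, 348.0], [457.0, 173.0], [677.0, 210.0], [648.0, 385.0]] 847
0.03 [[426.0, 357.0], [459.0, 173.0], [677.0, 211.0], [644.0, 396.0]] 513
0.05 [[422.0, 380.0], [433.0, 319.0], [651.0, 357.0], [640.0, 419.0]] 643
0.08 [[420.0, 405.0], [429.0, 341.0], [647.0, 371.0], [639.0, 435.0]] 591
```

View pics/crop1.png

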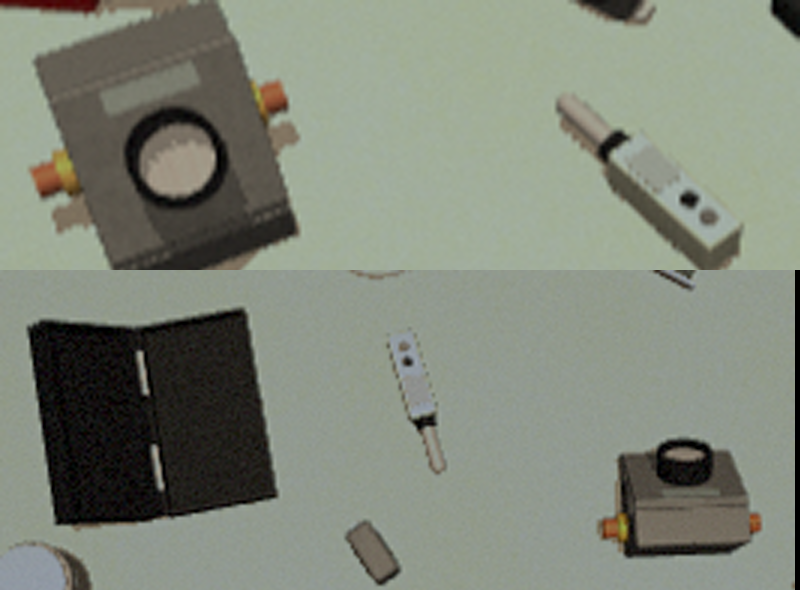

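The crop confirms the white handle with its steel probe, and the red ones are excluded. The meter's collar and the open case are clear too. I move to a hover above the thermometer.

Emit:
send_rows(rows=[[8.5,[-4.6,-3.6,0],0],[8.5,[-4.6,-3.6,0],0],[8.5,[-4.6,-3.6,0],0],[8.5,[-4.6,-3.6,0],0],[8.5,[-4.6,-3.6,0],0],[8.5,[-4.6,-3.6,0],0],[8.5,[-4.6,-3.6,0],0],[8.5,[-4.6,-3.6,0],0],[8.5,[-4.6,-3.6,0],0],[8.5,[-4.6,-3.6,0],0]])

```text
t: 1.35
tool_pos: [0.5191, 0.1119, 0.2017]
tool_rot: [-0.48, -3.104, -0.0]
contact_force: [-0.3, 0.2, 0.2]
opening: 0.0851
grip_force: 0.0
```

Emit:
send_rows(rows=[[8.5,[-4.5,-3.5,0],0],[8.5,[-4.5,-3.5,0],0],[8.5,[0,0,0],-10.2],[8.5,[0,0,0],-10.2],[8.5,[0,0,0],-10.2],[8.5,[0,0,0],0]])

```text
t: 2.1
tool_pos: [0.5829, 0.0197, 0.2015]
tool_rot: [0.353, -3.121, -0.0]
contact_force: [-0.2, 0.3, 0.4]
opening: 0.0849
grip_force: 0.0
```

```bash
cat >> h.py <<'E'
from scipy.spatial.transform import Rotation as R
def totool(o,dw):  # world shift (m) -> tool axes cm
    return (R.from_rotvec(o["tool_rot"]).as_matrix().T@np.asarray(dw)*100).round(2)
E
python3 - <<'E'
from h import *
from station import ctrl
np.set_printoptions(precision=4,suppress=True)
d=ctrl.get_image("wrist");cv2.imwrite("pics/w1.png",d["frame"][:,:,::-1]);np.savez("w1.npz",**d)
o=ctrl.get_obs();print(o["t"],o["tool_pos"],R.from_rotvec(o["tool_rot"]).as_matrix(),o["q"],o["contact_force"])
W=cloud(d).reshape(-1,3);k=(W[:,2]>.0295)&(W[:,2]<.045)&(abs(W[:,0]-.583)<.1)&(abs(W[:,1]-.02)<.06)
r=cv2.minAreaRect(W[k][:,:2].astype(np.float32)*1000);print(r,cv2.boxPoints(r),k.sum())
k=(W[:,2]>.009)&(W[:,2]<.0295)&(abs(W[:,0]-.49)<.05)&(abs(W[:,1])<.06)
r=cv2.minAreaRect(W[k][:,:2].astype(np.float32)*1000);print(r,cv2.boxPoints(r))
T=dict(np.load("top0.npz"));W=cloud(T)[205:258,318:385].reshape(-1,3);S=cloud(dict(np.load("scene0.npz")))[170:265,155:230].reshape(-1,3)
for x in np.arange(.36,.52,.01):
    f=lambda w:w[(abs(w[:,0]-x)<.005)&(abs(w[:,1]+.30)<.012)][:,2]
    print(round(x,2),np.median(f(W)),np.median(f(S)))
c=np.array([.5567,.2526]);ex=np.array([.986,.166]);ey=np.array([-.166,.986])
W=cloud(T)[150:255,120:230].reshape(-1,3);l=(W[:,:2]-c)
a=l@ex;b=l@ey
k=(abs(a)<.09)&(b>.045)&(W[:,2]>.035)&(b<.25)
m=plane(np.c_[a,b,W[:,2]][k]);print("lid plane",m[0],m[1],m[2].sum(),k.sum())
for bb in np.arange(-.08,.2,.01):
    q=W[(abs(b-bb)<.005)&(abs(a)<.08)][:,2];print(round(bb,2),np.median(q).round(4),end=' | ')
E
```

```text
2.15 [0.5829 0.0198 0.2016] [[-0.975  -0.2224 -0.0008]
 [-0.2224  0.975   0.0001]
 [ 0.0008  0.0002 -1.    ]] [-0.0936 -0.0449  1.7116 -0.      1.4757 -1.8886] [ 1.1283  0.3609 -0.8567]
((566.0641479492188, 17.279306411743164), (148.65834045410156, 32.03350830078125), 15.090392112731934) [[490.1283  13.3927]
 [498.468  -17.5362]
 [642.      21.1659]
 [633.6603  52.0948]] 2663
((512.4547119140625, 0.8487396240234375), (67.05033874511719, 25.31625747680664), 21.697532653808594) [[476.625    0.2155]
 [485.9846 -23.307 ]
 [548.2844   1.4819]
 [538.9248  25.0045]]
0.36 -0.0002461330089578162 nan
0.37 0.001796497509971129 nan
0.38 0.052154980386547534 0.1260811528797896
0.39 0.12614917505665812 0.12699229870419826
0.4 0.127584804429133 0.12685131731088045
0.41 0.12820751005317055 0.1271298755176946
0.42 0.12810638379309514 0.1291058746853504
0.43 0.13024032424660004 0.12858114191718717
0.44 0.11953288250381999 0.11602025036926422
0.45 0.10604927209361104 0.10266322846561127
0.46 0.0978377881639465 0.08646062887634443
0.47 0.11095495178139791 0.0743382481400009
0.48 0.10013305925265881 0.06099386069081936
0.49 0.09150247128510436 0.03322669106848697
0.5 0.08452550936555103 0.0033198589338577222
0.51 0.00624382024181358 0.0025404166283961027
0.52 0.0005964789762680223 nan
lid plane [ 0.0079 -0.7854  0.6189] [-0.      0.131   0.0662] 482 1232
-0.08 0.0003 | -0.07 0.0015 | -0.06 0.0119 | -0.05 0.0053 | -0.04 0.0057 | -0.03 0.0056 | -0.02 0.0059 | -0.01 0.0051 | -0.0 0.0053 | 0.01 0.006 | 0.02 0.0061 | 0.03 0.0056 | 0.04 0.0067 | 0.05 0.0046 | 0.06 0.0221 | 0.07 0.0249 | 0.08 0.0161 | 0.09 0.0179 | 0.1 0.0284 | 0.11 0.0401 | 0.12 0.0521 | 0.13 0.0631 | 0.14 0.0774 | 0.15 0.1123 | 0.16 0.1061 | 0.17 0.0984 | 0.18 nan | 0.19 0.0014 | 0.2 0.0008 |
  return _methods._mean(a, axis=axis, dtype=dtype,
  ret = ret.dtype.type(ret / rcount)
```

View pics/w1.png

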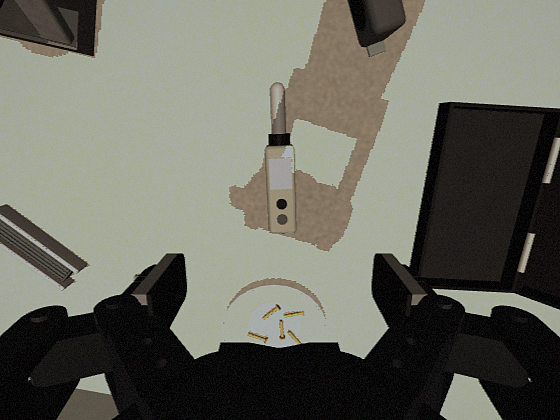

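The wrist picture shows the white thermometer from its tip at (277,88) to its tail at (282,232), nearly in line with the tool's x. I go down and grip it at the handle's centre.

Emit:
send_rows(rows=[[8.5,[-0.65,0.1,5.0],-2.2],[8.5,[0,0,5.5],0],[8.5,[0,0,5.0],0],[8.5,[0,0,3.0],0],[8.5,[0,0,1.2],0],[3.0,[0,0,0],0],[3.0,[0,0,0],0],[3.0,[0,0,0],0],[3.0,[0,0,0],0],[3.0,[0,0,0],0]], newtons=40)

```text
t: 3.4
tool_pos: [0.5902, 0.0221, 0.0063]
tool_rot: [-0.416, 3.112, -0.001]
contact_force: [-0.5, -0.6, 3.7]
opening: 0.0298
grip_force: 2.0
```

Run:
```python
from h import *
from station import ctrl
np.set_printoptions(precision=4,suppress=True)
o=ctrl.get_obs();print(o["t"],o["tool_pos"],o["opening"],o["grip_force"],o["contact_force"])
for n in("top0","scene0"):
    d=dict(np.load(n+".npz"));W=cloud(d);f=d["frame"].astype(int);m=(f[...,0]-f[...,2]>50)&(abs(W[...,1]+.27)<.12)&(abs(W[...,0]-.42)<.08)
    for s in((W[...,1]>-.215),(W[...,1]<-.33)):
        q=W[m&s];print(n,len(q),q.min(0) if len(q) else"",q.max(0) if len(q) else"")
```

```text
3.4 [0.5902 0.0221 0.0063] 0.0298236096920041 2.0429258796502836 [-0.5438 -0.5728  3.7197]
top0 61 [ 0.396  -0.2123 -0.0031] [ 0.4243 -0.187   0.0664]
top0 19 [ 0.4046 -0.3585  0.0424] [ 0.4217 -0.3468  0.0595]
scene0 53 [ 0.4051 -0.2094  0.0418] [ 0.4526 -0.1843  0.092 ]
scene0 85 [ 0.3852 -0.3577  0.0024] [ 0.4273 -0.3302  0.0613]
```

Emit:
send_rows(rows=[[0.5,[0,0,0],0],[0.5,[0,0,0],0],[0.5,[0,0,-2],0],[0.5,[0,0,-5],0],[0.5,[0,0,-6],0],[0.5,[0,0,-6],0],[0.5,[0,0,0],0]], newtons=40)

```text
t: 4.28
tool_pos: [0.5931, 0.0219, 0.2039]
tool_rot: [-0.414, 3.101, -0.005]
contact_force: [-0.4, -0.1, -0.1]
opening: 0.0048
grip_force: 0.0
```

Run:
```python
from h import *
from station import ctrl
np.set_printoptions(precision=4,suppress=True)
o=ctrl.get_obs();M=R.from_rotvec(o["tool_rot"]).as_matrix();print(o["t"],o["tool_pos"],o["q"],o["opening"],o["grip_force"],M)
my=np.array([-.0218,.9998,0]);mc=np.array([.41,-.2125,0])
t=mc+my*.042;print("hover target",t,totool(o,t-o["tool_pos"]),"heading",np.degrees(np.arctan2(M[1,0],M[0,0])))
```

```text
4.275 [0.5931 0.0219 0.2039] [-0.0884 -0.0325  1.6957 -0.0001  1.4646 -1.925 ] 0.004780198611647873 0.0 [[-0.9648 -0.2626  0.0137]
 [-0.2626  0.9649 -0.0014]
 [-0.0128 -0.0049 -0.9999]]
hover target [ 0.4091 -0.1705  0.    ] [ 23.07 -13.63  20.16] heading -164.7724449964309
```

The fingers closed on nothing, so I look again.

Run:
```python
from h import *
from station import ctrl
np.set_printoptions(precision=4,suppress=True)
d=ctrl.get_image("wrist");np.savez("w2.npz",**d)
e=ctrl.get_image("scene");np.savez("s2.npz",**e)
im=np.hstack([cv2.resize(d["frame"],(400,300)),cv2.resize(e["frame"][150:300,220:420],(400,300))]);cv2.imwrite("pics/w2.png",im[:,:,::-1])
for n,x in(("w",d),("s",e)):
    W=cloud(x).reshape(-1,3)
    k=(W[:,2]>.032)&(W[:,2]<.042)&(abs(W[:,0]-.583)<.1)&(abs(W[:,1]-.02)<.06)
    r=cv2.minAreaRect(W[k][:,:2].astype(np.float32)*1000);print(n,r,cv2.boxPoints(r),k.sum(),np.median(W[k],0))
    k=(W[:,2]>.01)&(W[:,2]<.042)&(abs(W[:,0]-.55)<.12)&(abs(W[:,1]-.02)<.06);r=cv2.minAreaRect(W[k][:,:2].astype(np.float32)*1000);print(r,cv2.boxPoints(r))
```

```text
w ((584.19921875, 22.181182861328125), (110.46604919433594, 31.799650192260742), 15.537444114685059) [[526.7256  22.7048]
 [535.2437  -7.9328]
 [641.6729  21.6576]
 [633.1548  52.2951]] 2583 [0.5849 0.0225 0.0366]
((558.41748046875, 15.019781112670898), (163.97430419921875, 31.94684410095215), 15.585753440856934) [[475.1533   8.3775]
 [483.7368 -22.3946]
 [641.6816  21.662 ]
 [633.0981  52.4342]]
s ((566.782958984375, 16.855894088745117), (148.10498046875, 32.93487548828125), 15.69864559173584) [[491.037   12.6721]
 [499.9485 -19.0342]
 [642.5289  21.0397]
 [633.6174  52.746 ]] 405 [0.5898 0.0213 0.0374]
((558.8031005859375, 14.16143798828125), (165.09017944335938, 33.713314056396484), 15.775832176208496) [[474.7844   7.9413]
 [483.9501 -24.5022]
 [642.8218  20.3816]
 [633.6561  52.825 ]]
```

View pics/w2.png

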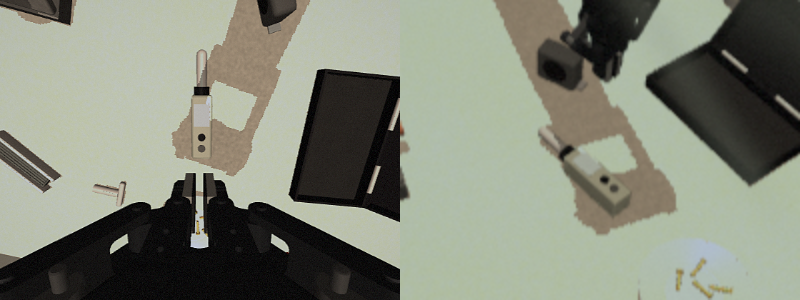

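The thermometer hasn't moved: origin about (0.590, 0.023), heading 195.6°. Before I retry, I check where the fingertips really are against the reported TCP.

Run:
```python
from h import *
from station import ctrl
np.set_printoptions(precision=4,suppress=True)
o=ctrl.get_obs();print(o["tool_pos"],o["opening"])
for n in("s2",):
    W=cloud(dict(np.load(n+".npz"))).reshape(-1,3)
    k=(abs(W[:,0]-.59)<.2)&(abs(W[:,1]-.02)<.2)&(W[:,2]>.14)
    q=W[k];i=np.argsort(q[:,2]);print(len(q),q[i[:12]])
    for z in np.arange(.14,.32,.02):
        s=q[(q[:,2]>z)&(q[:,2]<z+.02)]
        if len(s):print(z.round(2),len(s),s.min(0),s.max(0))
W=dict(np.load("w2.npz"));P=cloud(W).reshape(-1,3);k=P[:,2]>.12;q=P[k];i=np.argsort(q[:,2]);print(q[i[:5]],q[i[200:204]]);print(W["cam_to_world"])
```

```text
[0.5896 0.0222 0.1967] 0.005099132296299594
10847 [[0.598  0.0158 0.2305]
 [0.5969 0.0163 0.2325]
 [0.6001 0.0221 0.233 ]
 [0.6014 0.0163 0.2337]
 [0.5964 0.0266 0.234 ]
 [0.5984 0.0306 0.2341]
 [0.5999 0.017  0.2352]
 [0.5984 0.0127 0.2357]
 [0.5975 0.0309 0.2363]
 [0.5959 0.0266 0.2367]
 [0.6022 0.0181 0.237 ]
 [0.599  0.0325 0.237 ]]
0.22 25 [0.5897 0.0069 0.2305] [0.6022 0.039  0.2399]
0.24 78 [0.5865 0.0048 0.2407] [0.6037 0.0396 0.26  ]
0.26 80 [ 0.5891 -0.0053  0.2601] [0.6085 0.0572 0.28  ]
0.28 199 [ 0.5778 -0.0188  0.28  ] [0.6135 0.0724 0.2999]
0.3 228 [ 0.5783 -0.0397  0.3002] [0.6172 0.0849 0.32  ]
[[0.5836 0.0165 0.2361]
 [0.584  0.0147 0.2363]
 [0.5845 0.0128 0.2364]
 [0.5813 0.0243 0.2365]
 [0.5845 0.0123 0.2366]] [[0.5889 0.011  0.2428]
 [0.5803 0.0253 0.2429]
 [0.5894 0.0073 0.2429]
 [0.5838 0.0125 0.2429]]
[[-0.2627  0.9279  0.2644  0.5274]
 [ 0.9649  0.2541  0.0666  0.0054]
 [-0.0054  0.2726 -0.9621  0.3753]
 [ 0.      0.      0.      1.    ]]
```

Emit:
send_rows(rows=[[8.5,[0,0,0],0],[8.5,[0.3,0.15,6],-0.5],[8.5,[0,0,6],0],[8.5,[0,0,5.0],0],[8.5,[0,0,2.5],0],[8.5,[0,0,0],0],[8.5,[0,0,0],0]], newtons=40)

```text
t: 5.25
tool_pos: [0.5863, 0.0228, 0.0005]
tool_rot: [-0.43, 3.112, -0.0]
contact_force: [1.1, 0.3, 0.0]
opening: 0.085
grip_force: 0.0
```

Both cameras see the closed fingertips about 33 mm above the reported TCP, so the first grasp closed just above the handle. I go about 25 mm lower, watching the force.

Emit:
send_rows(rows=[[8.5,[-0.3,0,1.0],0],[8.5,[0,0,1.0],0],[8.5,[0,0,0.4],0],[8.5,[0,0,0],0],[8.5,[0,0,0],0]])

```text
t: 5.88
tool_pos: [0.5891, 0.0237, -0.0237]
tool_rot: [-0.43, 3.112, -0.0]
contact_force: [-0.0, -0.0, -0.7]
opening: 0.0851
grip_force: 0.0
```

Run:
```python
from h import *
from station import ctrl
np.set_printoptions(precision=4,suppress=True)
e=ctrl.get_image("scene");np.savez("s3.npz",**e);o=ctrl.get_obs();print(o["tool_pos"],o["contact_force"])
cv2.imwrite("pics/s3.png",cv2.resize(e["frame"][110:290,220:420],None,fx=3,fy=3)[:,:,::-1])
M=R.from_rotvec(o["tool_rot"]).as_matrix();L=(cloud(e).reshape(-1,3)-o["tool_pos"])@M
k=(abs(L[:,0])<.03)&(abs(L[:,1])<.09)&(abs(L[:,1])>.03)&(L[:,2]<.0)&(L[:,2]>-.12)
for s in(-1,1):
    q=L[k&(L[:,1]*s>0)];q=q[np.argsort(-q[:,2])];print(s,len(q),q[:200:20])
```

```text
[ 0.5892  0.0236 -0.0235] [-0.5335 -0.3189 -0.1987]
-1 604 [[-0.0148 -0.037  -0.0206]
 [-0.028  -0.0424 -0.0223]
 [-0.0251 -0.0787 -0.0229]
 [-0.0299 -0.069  -0.0233]
 [ 0.0023 -0.0502 -0.0236]
 [-0.0266 -0.087  -0.0239]
 [-0.0219 -0.0653 -0.0243]
 [ 0.0013 -0.083  -0.0245]
 [ 0.0126 -0.0869 -0.0246]
 [-0.0006 -0.0812 -0.0248]]
1 409 [[ 0.0086  0.0885 -0.0199]
 [-0.0214  0.0421 -0.0226]
 [-0.0293  0.0455 -0.0234]
 [-0.0083  0.0513 -0.0237]
 [ 0.0162  0.0485 -0.0241]
 [ 0.0004  0.0875 -0.0243]
 [-0.0256  0.0804 -0.0247]
 [ 0.0243  0.0486 -0.0251]
 [ 0.0059  0.0382 -0.0254]
 [ 0.0263  0.0351 -0.0256]]
```

View pics/s3.png

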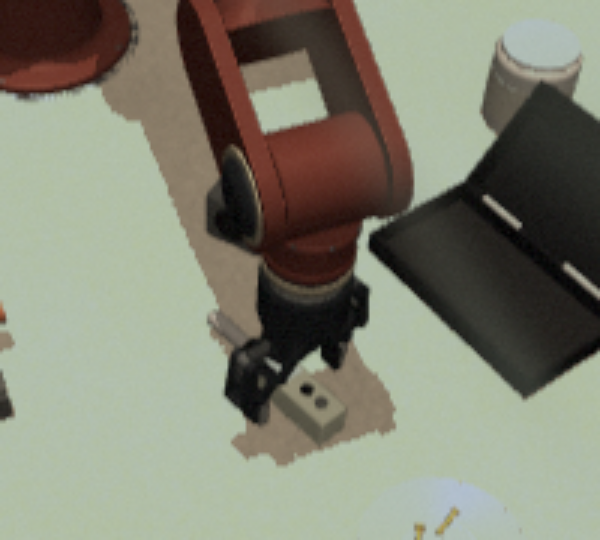

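The fingers now straddle the handle, seen in the crop around (285,385). I go slightly lower, close and test the lift.

Emit:
send_rows(rows=[[8.5,[0,0,0.5],0],[1,[0,0,0],0],[1,[0,0,0],0],[1,[0,0,0],0],[1,[0,0,0],0],[1,[0,0,0],0],[1,[0,0,0],0],[1,[0,0,0],0],[1,[0,0,0],0]], newtons=40)

```text
t: 7.05
tool_pos: [0.5892, 0.0236, -0.0287]
tool_rot: [-0.43, 3.112, -0.0]
contact_force: [1.6, -0.7, 1.0]
opening: 0.0317
grip_force: 40.9
```

Emit:
send_rows(rows=[[1,[0,0,-1],0],[1,[0,0,-3],0],[1,[0,0,-5],0],[1,[0,0,-5],0],[1,[0,0,-5],0],[1,[0,0,-2],0],[1,[0,0,0],0],[1,[0,0,0],0]], newtons=40)

```text
t: 8.05
tool_pos: [0.5873, 0.0238, 0.1779]
tool_rot: [0.429, -3.107, -0.002]
contact_force: [-0.5, -0.4, -1.7]
opening: 0.0317
grip_force: 40.6
```

```bash
cat >> h.py <<'E'
def inhand(d,o,n=1):
    "white pixels near the tool, in tool frame (m)"
    M=R.from_rotvec(o["tool_rot"]).as_matrix();f=d["frame"].astype(int);W=cloud(d)
    L=(W-o["tool_pos"])@M
    k=(np.linalg.norm(L,axis=-1)<.22)&(W[...,2]>.025)
    return L,k,f
E
python3 - <<'E'
from h import *
from station import ctrl
np.set_printoptions(precision=4,suppress=True)
ims=[]
for n in("wrist","scene"):
    d=ctrl.get_image(n);np.savez(n+"4.npz",**d);ims.append(d)
o=ctrl.get_obs();print(o["tool_pos"],o["tool_rot"],o["opening"],o["grip_force"],o["contact_force"],o["q"])
cv2.imwrite("pics/g4.png",np.hstack([cv2.resize(ims[0]["frame"],(400,300)),cv2.resize(ims[1]["frame"][90:270,230:430],(400,360))[:300]])[:,:,::-1])
E
```

```text
[0.5873 0.0238 0.1778] [ 0.4289 -3.107  -0.0018] 0.03191929791835234 40.63305974006653 [-1.0751 -0.948  -1.6366] [-0.0861 -0.0153  1.7226 -0.      1.4395 -1.9312]
```

View pics/g4.png

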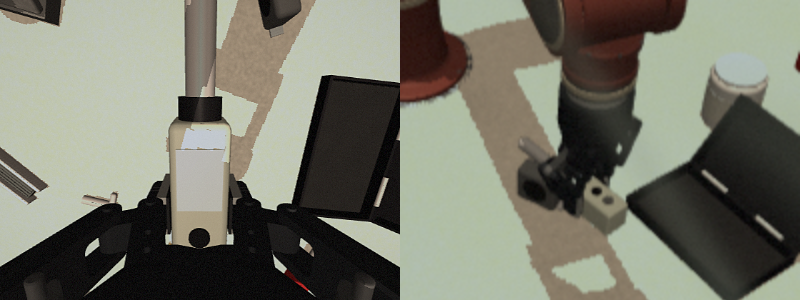

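The thermometer is held level, and its underside is 28.7 mm above the reported TCP.

The tool only turns about the vertical, so I need to pitch the probe 35° down in the grip. I'll do that by resting the tail gently on the meter's fixed top side edge and lowering the hand. First I go there and turn the probe to the meter's +y.

Emit:
send_rows(rows=[[1,[4.48,-2.77,0],0],[1,[4.48,-2.77,0],0],[1,[4.48,-2.77,0],0],[1,[4.48,-2.77,0],0],[1,[4.48,-2.77,0],0]])

```text
t: 8.78
tool_pos: [0.4089, -0.1708, 0.1793]
tool_rot: [0.43, -3.11, -0.003]
contact_force: [1.0, 0.3, -0.5]
opening: 0.0315
grip_force: 40.5
```

Emit:
send_rows(rows=[[1,[0,0,0],10.45],[1,[0,0,0],10.45],[1,[0,0,0],10.45],[1,[0,0,0],10.45],[1,[0,0,0],10.45],[1,[0,0,0],10.45],[1,[0,0,0],10.45],[1,[0,0,0],10.45],[1,[0,0,0],10.45],[1,[0,0,0],10.45]])

```text
t: 10.02
tool_pos: [0.41, -0.1698, 0.1792]
tool_rot: [-2.202, -2.236, 0.001]
contact_force: [0.1, -0.4, -1.6]
opening: 0.0314
grip_force: 40.5
```

Emit:
send_rows(rows=[[1,[0,0,0],0],[1,[0,0,2.5],0],[1,[0,0,2.5],0],[1,[0,0,1.0],0],[1,[0,0,0],0],[1,[0,0,0],0]], newtons=20)

```text
t: 10.78
tool_pos: [0.4114, -0.1707, 0.1221]
tool_rot: [2.196, 2.245, 0.0]
contact_force: [0.2, -0.2, 0.0]
opening: 0.0315
grip_force: 40.6
```

Run:
```python
from h import *
from station import ctrl
np.set_printoptions(precision=4,suppress=True)
o=ctrl.get_obs();M=R.from_rotvec(o["tool_rot"]).as_matrix();print(o["t"],o["tool_pos"],M[:,0],o["q"],o["grip_force"],o["opening"],o["contact_force"])
t=np.array([.4091,-.1705,o["tool_pos"][2]]);print(totool(o,t-o["tool_pos"]))
```

```text
10.775 [ 0.4114 -0.1707  0.1221] [-0.022   0.9998 -0.0009] [-0.5607 -0.3398  2.1007 -0.      1.3792 -0.5827] 40.60934007167816 0.031540027106611586 [ 0.1648 -0.2394  0.0207]
[ 0.03 -0.23 -0.  ]
```

Emit:
send_rows(rows=[[1,[0,0,1.0],0],[1,[0,0,0.6],0],[1,[0,0,0.3],0],[1,[0,0,0.3],0],[1,[0,0,0.3],0],[1,[0,0,0],0]], newtons=20)

```text
t: 11.52
tool_pos: [0.4124, -0.1703, 0.0989]
tool_rot: [2.196, 2.244, 0.004]
contact_force: [-2.7, 6.0, 10.9]
opening: 0.0316
grip_force: 42.7
```

Emit:
send_rows(rows=[[1,[0,0,0.3],0],[1,[0,0,0],0]], newtons=20)

```text
t: 11.78
tool_pos: [0.4127, -0.1699, 0.0962]
tool_rot: [2.196, 2.244, 0.005]
contact_force: [-2.3, 7.1, 11.6]
opening: 0.0318
grip_force: 43.7
```

Emit:
send_rows(rows=[[2.9,[0,0,0.2],0],[2.9,[0,0,0],0]], newtons=20)

```text
t: 12.02
tool_pos: [0.4129, -0.1698, 0.0945]
tool_rot: [2.195, 2.244, 0.006]
contact_force: [-2.1, 8.5, 13.2]
opening: 0.0314
grip_force: 44.3
```

```bash
cat > tilt.py <<'E'
from h import *
from station import ctrl
import sys
np.set_printoptions(precision=4,suppress=True)
o=ctrl.get_obs();d=ctrl.get_image("wrist");np.savez("wt.npz",**d)
M=R.from_rotvec(o["tool_rot"]).as_matrix();L=(cloud(d)-o["tool_pos"])@M
# top ridge of probe / handle: profile of height along tool x near y=0
k=(abs(L[...,1])<.006)&(L[...,2]<.02)
q=L[k]
print(o["t"],o["tool_pos"],o["contact_force"],o["grip_force"])
for x in np.arange(-.02,.13,.01):
    s=q[(abs(q[:,0]-x)<.005)&(q[:,2]>-.12)&(q[:,2]<.06)]
    if len(s):print(x.round(3),np.median(s[:,2]).round(4),len(s),end=' | ')
m=(q[:,0]>.01)&(q[:,0]<.04)&(abs(q[:,2]+.05)<.05)
if m.sum()>20:
    b=np.polyfit(q[m][:,0],q[m][:,2],1);print("\nhandle tilt deg",np.degrees(np.arctan(b[0])))
if len(sys.argv)>1: cv2.imwrite(sys.argv[1],d["frame"][:,:,::-1])
E
python3 tilt.py
```

```text
12.025 [ 0.4129 -0.1698  0.0945] [-2.1291  8.5395 13.1588] 44.253305196762085
-0.02 -0.0699 130 | -0.01 -0.0697 831 | 0.0 -0.0666 812 | 0.01 -0.1113 3438 | 0.02 -0.0645 846 | 0.03 -0.0628 874 | 0.04 -0.0604 904 | 0.05 -0.0573 929 | 0.06 -0.0518 870 | 0.07 -0.046 783 | 0.08 -0.0443 837 | 0.09 -0.0426 855 | 0.1 -0.0408 874 | 0.11 -0.0393 492 | 
handle tilt deg 9.697346354512725
```

The pitch is working: 9.7° so far at about 13 N. I continue slowly.

Emit:
send_rows(rows=[[2.9,[0,0,0.2],0],[2.9,[0,0,0.2],0],[2.9,[0,0,0.2],0],[2.9,[0,0,0.2],0],[2.9,[0,0,0.0],0]])

```text
t: 12.7
tool_pos: [0.4131, -0.1694, 0.0861]
tool_rot: [2.195, 2.244, 0.007]
contact_force: [-1.9, 9.6, 11.9]
opening: 0.0313
grip_force: 45.1
```

```bash
python3 tilt.py
```

```text
12.7 [ 0.4131 -0.1694  0.0861] [-1.857   9.5874 11.8661] 45.12068510055542
-0.02 -0.0725 1 | -0.01 -0.0732 768 | 0.0 -0.069 986 | 0.01 -0.111 3492 | 0.02 -0.063 912 | 0.03 -0.0596 882 | 0.04 -0.0559 879 | 0.05 -0.051 852 | 0.06 -0.043 758 | 0.07 -0.0349 682 | 0.08 -0.0315 676 | 0.09 -0.028 673 | 0.1 -0.0244 653 | 0.11 -0.0215 199 | 
handle tilt deg 19.36170615553744
```

Emit:
send_rows(rows=[[2.9,[0,0,0.2],0],[2.9,[0,0,0.2],0],[2.9,[0,0,0.2],0],[2.9,[0,0,0.2],0],[2.9,[0,0,0.2],0],[2.9,[0,0,0.0],0]])

```text
t: 13.5
tool_pos: [0.4132, -0.1701, 0.0759]
tool_rot: [2.195, 2.243, 0.006]
contact_force: [-0.6, 7.0, 10.5]
opening: 0.0318
grip_force: 45.4
```

```bash
python3 tilt.py
```

```text
13.5 [ 0.4132 -0.1701  0.0759] [-0.6089  7.0152 10.5391] 45.387402176856995
-0.01 -0.0774 537 | 0.0 -0.074 1170 | 0.01 -0.1107 3609 | 0.02 -0.0619 957 | 0.03 -0.0557 881 | 0.04 -0.0495 842 | 0.05 -0.0418 758 | 0.06 -0.0305 625 | 0.07 -0.0195 557 | 0.08 -0.0134 501 | 0.09 -0.0071 478 | 0.1 -0.0024 234 | 
handle tilt deg 30.156310616067394
```

Emit:
send_rows(rows=[[2.9,[0,0,0.15],0],[2.9,[0,0,0.15],0],[2.9,[0,0,0],0],[2.9,[0,0,-0.5],0],[2.9,[0,0,-2],0],[2.9,[0,0,-5],0],[2.9,[0,0,-5],0],[2.9,[0,0,-2],0],[2.9,[0,0,0],0],[2.9,[0,0,0],0]], newtons=60)

```text
t: 14.8
tool_pos: [0.4097, -0.1697, 0.2122]
tool_rot: [-2.195, -2.242, 0.002]
contact_force: [-0.1, -0.5, -1.9]
opening: 0.0315
grip_force: 59.6
```

```bash
cat > tilt2.py <<'E'
from h import *
from station import ctrl
np.set_printoptions(precision=4,suppress=True)
d=ctrl.get_image("wrist");o=ctrl.get_obs();np.savez("wt.npz",**d);cv2.imwrite("pics/wt.png",d["frame"][:,:,::-1])
M=R.from_rotvec(o["tool_rot"]).as_matrix();L=(cloud(d)-o["tool_pos"])@M
print(o["t"],o["tool_pos"],M[:,0],M[:,2],o["contact_force"],o["grip_force"],o["q"])
q=L[(abs(L[...,1])<.03)&(L[...,2]<.06)&(L[...,2]>-.09)&(L[...,0]<.14)]
c=[]
for lo,hi in((.015,.04),(.068,.105)):   # handle top face, probe ridge
    ridge=[]
    for x in np.arange(lo,hi,.002):
        s=q[(abs(q[:,0]-x)<.001)]
        if len(s)<10: continue
        top=s[:,2]<np.percentile(s[:,2],10)+.004
        ridge.append((x,np.median(s[abs(s[:,1]-np.median(s[top][:,1]))<.004][:,2]),np.median(s[top][:,1])))
    r=np.array(ridge);b=np.polyfit(r[:,0],r[:,1],1);by=np.polyfit(r[:,0],r[:,2],1);print("slope deg",np.degrees(np.arctan(b[0])),"z at x=0",b[1],"n",len(r),"yaw deg",np.degrees(np.arctan(by[0])),"y mid",r[:,2].mean())
# farthest (tip)
w=q[(q[:,0]>.06)&(abs(q[:,1])<.012)];i=np.argsort(-w[:,0])[:15];print("tip-most",np.median(w[i],0))
E
python3 tilt2.py
```

```text
14.85 [ 0.4096 -0.1696  0.2121] [-0.0212  0.9998  0.0027] [-0.0042  0.0026 -1.    ] [ 0.4746 -0.4861 -2.2974] 59.60876762866974 [-0.5607 -0.4079  2.     -0.      1.5544 -0.582 ]
slope deg 40.365412588642506 z at x=0 -0.08072217926378902 n 13 yaw deg -19.66055452497231 y mid 0.0018854348457807034
slope deg 33.8677002793187 z at x=0 -0.0638433719966407 n 16 yaw deg -0.03319684780813602 y mid 0.00014943270935219416
tip-most [0.0986 0.0004 0.0039]
```

The probe now slopes 33.9° with no yaw error, and the tip is at (9.65, 0, 1.1) cm in the tool frame. I carry it out in front of the meter's face and turn it to face the collar.

Emit:
send_rows(rows=[[2.9,[-2.5,5.36,0],0],[2.9,[-2.5,5.36,0],0],[2.9,[-2.5,5.36,0],0],[2.9,[-2.5,5.36,0],0],[2.9,[0,0,0],0]])

```text
t: 15.48
tool_pos: [0.628, -0.2662, 0.2079]
tool_rot: [-2.191, -2.239, 0.004]
contact_force: [-0.5, 1.0, -1.2]
opening: 0.0312
grip_force: 60.2
```

Emit:
send_rows(rows=[[2.9,[0,0,0],-10],[2.9,[0,0,0],-10],[2.9,[0,0,0],-10],[2.9,[0,0,0],-10],[2.9,[0,0,0],-10],[2.9,[0,0,0],-10],[2.9,[0,0,0],-10],[2.9,[0,0,0],-10],[2.9,[0,0,0],-10],[2.9,[0,0,0],0]])

```text
t: 16.73
tool_pos: [0.626, -0.2651, 0.2137]
tool_rot: [0.03, -3.139, -0.002]
contact_force: [-0.4, -0.8, -0.9]
opening: 0.0314
grip_force: 60.1
```

Emit:
send_rows(rows=[[2.9,[0,0,2.2],0],[2.9,[0,0,2.2],0],[2.9,[0,0,2.1],0],[2.9,[0,0,0],0],[2.9,[0,0,0],0],[2.9,[0,0,0],0]])

```text
t: 17.48
tool_pos: [0.6281, -0.2662, 0.1516]
tool_rot: [-0.033, 3.139, -0.002]
contact_force: [-0.2, 0.4, -1.8]
opening: 0.0315
grip_force: 60.1
```

```bash
cat > tip.py <<'E'
from h import *
from station import ctrl
import sys
np.set_printoptions(precision=4,suppress=True)
A=np.array([.4804,-.2688,.1019]);n=np.array([.819,.018,.5736])
d=ctrl.get_image("scene");w=ctrl.get_image("wrist");o=ctrl.get_obs();np.savez("s5.npz",**d);np.savez("w5.npz",**w)
M=R.from_rotvec(o["tool_rot"]).as_matrix();tip=o["tool_pos"]+M@[.0965,0,.011]
ax=M@[np.cos(np.radians(34)),0,np.sin(np.radians(34))]
print(o["t"],o["tool_pos"],o["contact_force"],"heading",np.degrees(np.arctan2(M[1,0],M[0,0]))%360,"tip est",tip)
e=tip-A;print("tip along n from mouth",e@n-.004,"lateral",e-n*(e@n),"axis err deg",np.degrees(np.arccos(-ax@n)))
W=cloud(w);L=(W-tip)@np.c_[ax,M[:,1],np.cross(ax,M[:,1])]
for nm,c in(("scene",d),("wrist",w)):
    L=(cloud(c)-tip)@np.c_[ax,M[:,1],np.cross(ax,M[:,1])]
    q=L[(L[...,0]>-.045)&(L[...,0]<.01)&(abs(L[...,1])<.015)&(abs(L[...,2])<.018)]
    print(nm,"probe cloud in tip frame (along,side,up-/+): max along",np.percentile(q[:,0],98) if len(q) else None,"side mid",np.median(q[:,1]) if len(q) else None,"z range",np.percentile(q[:,2],[2,50,98]) if len(q) else None,len(q))
im=np.hstack([cv2.resize(w["frame"],(400,300)),cv2.resize(d["frame"][150:270,140:300],(400,300))]);cv2.imwrite(sys.argv[1],im[:,:,::-1])
E
python3 tip.py pics/t5.png
```

```text
17.575 [ 0.6279 -0.2661  0.1515] [ 0.0041 -0.4839 -1.9573] heading 181.21719606126572 tip est [ 0.5315 -0.2681  0.1403]
tip along n from mouth 0.05986684667788514 lateral [-0.0012 -0.0005  0.0017] axis err deg 0.6845052555682299
scene probe cloud in tip frame (along,side,up-/+): max along None side mid None z range None 0
wrist probe cloud in tip frame (along,side,up-/+): max along -0.004935399986643086 side mid 0.000501784566830225 z range [-0.009  -0.0072 -0.0021] 2089
```

View pics/t5.png

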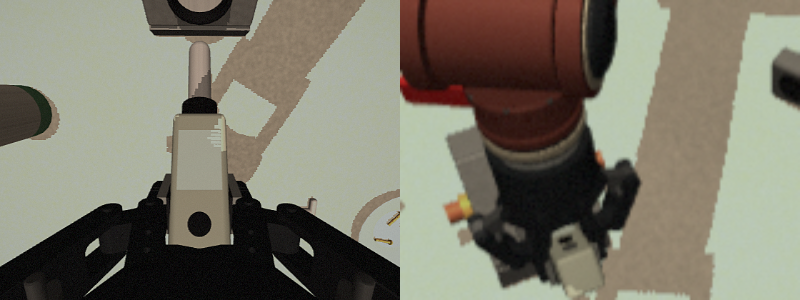

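The wrist half shows the probe's tip at (199,45), pointing at the collar's centre at (197,5) and well aligned sideways. I advance along the normal until the tip is about 10 mm short of the mouth and then check.

Emit:
send_rows(rows=[[2.9,[1.3,0,1.1],0],[2.9,[1.4,0,1.0],0],[2.9,[1.3,0,0.95],0],[2.9,[0,0,0],0],[2.9,[0,0,0],0],[2.9,[0,0,0],0]])

```text
t: 18.32
tool_pos: [0.5881, -0.2668, 0.1205]
tool_rot: [-0.034, 3.14, -0.001]
contact_force: [0.3, -0.2, -1.9]
opening: 0.0314
grip_force: 60.1
```

```bash
python3 tip.py pics/t6.png
python3 - <<'E'
from h import *
np.set_printoptions(precision=4,suppress=True)
w=dict(np.load("w5.npz"));cv2.imwrite("pics/t6.png",cv2.resize(w["frame"][0:200,130:430],None,fx=2,fy=2)[:,:,::-1])
W=cloud(w).reshape(-1,3);A=np.array([.4804,-.2688,.1019]);n=np.array([.819,.018,.5736])
y=np.array([-.022,.9998,0]);x=np.cross(y,n)
e=W-A;h=e@n;a=e@x;b=e@y;f=w["frame"].reshape(-1,3).sum(1)
k=(abs(h-.004)<.004)&(np.hypot(a,b)<.036)&(np.hypot(a,b)>.02);print("rim pts",k.sum(),"b range",b[k].min(),b[k].max(),"a range",a[k].min(),a[k].max(),"h med",np.median(h[k]))
g=np.linalg.lstsq(np.c_[a[k],b[k],np.ones(k.sum())],a[k]**2+b[k]**2,rcond=None)[0];print("circle c",g[:2]/2,"r",np.sqrt(g[2]+(g[0]**2+g[1]**2)/4))
k=(np.hypot(a,b)<.02)&(h<.0);print("disc h",np.percentile(h[k],[10,50,90]) if k.sum() else None,k.sum())
E
```

```text
18.425 [ 0.5879 -0.2667  0.1202] [ 0.0434  0.2822 -1.5673] heading 181.23503375840295 tip est [ 0.4915 -0.2688  0.1091]
tip along n from mouth 0.009175855801546853 lateral [ 0.0003 -0.0002 -0.0004] axis err deg 0.7505639246045238
scene probe cloud in tip frame (along,side,up-/+): max along None side mid None z range None 0
wrist probe cloud in tip frame (along,side,up-/+): max along -0.004765145216362193 side mid 0.0004935361105130788 z range [-0.0089 -0.0072 -0.0021] 2092
rim pts 3005 b range -0.030022784883481184 0.029888208909788532 a range -0.028112198866366758 0.03013254623165435 h med 0.004457729768945825
circle c [0.0009 0.    ] r 0.02710982563502333
disc h [-0.006  -0.0053 -0.0046] 2802
```

View pics/t6.png

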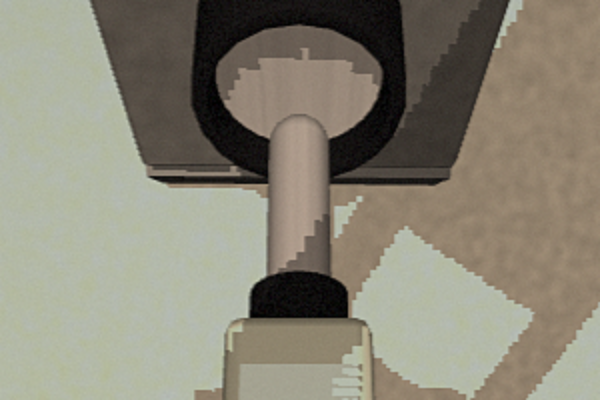

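The crop shows the tip at (300,120), centred sideways in the collar's opening (215–383), with the disc about 19 mm ahead along the axis. I advance gently to contact.

Emit:
send_rows(rows=[[2.9,[0.41,0,0.287],0],[2.9,[0.41,0,0.287],0],[2.9,[0.33,0,0.23],0],[2.9,[0.16,0,0.11],0],[2.9,[0,0,0],0],[2.9,[0,0,0],0]])

```text
t: 19.18
tool_pos: [0.5744, -0.2669, 0.1106]
tool_rot: [-0.034, 3.141, -0.0]
contact_force: [-0.2, -0.3, -1.3]
opening: 0.0316
grip_force: 60.1
```

Emit:
send_rows(rows=[[2.9,[0.08,0,0.057],0],[2.9,[0.08,0,0.057],0],[2.9,[0,0,0],0],[2.9,[0,0,0],0]])

```text
t: 19.68
tool_pos: [0.5729, -0.267, 0.1096]
tool_rot: [-0.034, 3.141, -0.0]
contact_force: [0.9, 0.9, -1.5]
opening: 0.0311
grip_force: 60.2
```

Emit:
send_rows(rows=[[2.9,[0.08,0,0.057],0],[2.9,[0.08,0,0.057],0],[2.9,[0,0,0],0],[2.9,[0,0,0],0]])

```text
t: 20.18
tool_pos: [0.5714, -0.267, 0.1086]
tool_rot: [-0.034, 3.14, -0.001]
contact_force: [3.5, 0.5, 0.9]
opening: 0.0314
grip_force: 60.3
```

Run:
```python
from station import ctrl
import numpy as np
o=ctrl.get_obs();f=o["contact_force"]-np.array([0,0,-1.7]);print(f,f@[.819,.018,.574],o["tool_pos"])
```

```text
[3.47590211 0.51881273 2.61245425] 4.355651193800237 [ 0.57144925 -0.26702421  0.10859456]
```

There is gentle contact at about 4 N. I hold still for about 2.5 s.

Emit:
send_rows(rows=[[2.9,[0,0,0],0],[2.9,[0,0,0],0],[2.9,[0,0,0],0],[2.9,[0,0,0],0],[2.9,[0,0,0],0],[2.9,[0,0,0],0],[2.9,[0,0,0],0],[2.9,[0,0,0],0],[2.9,[0,0,0],0],[2.9,[0,0,0],0]])

```text
t: 21.42
tool_pos: [0.5711, -0.267, 0.1082]
tool_rot: [-0.034, 3.141, -0.0]
contact_force: [3.5, -0.2, 1.1]
opening: 0.0311
grip_force: 60.4
```

Emit:
send_rows(rows=[[2.9,[0,0,0],0],[2.9,[0,0,0],0],[2.9,[0,0,0],0],[2.9,[0,0,0],0],[2.9,[0,0,0],0],[2.9,[0,0,0],0],[2.9,[0,0,0],0],[2.9,[0,0,0],0],[2.9,[0,0,0],0],[2.9,[0,0,0],0]])

```text
t: 22.68
tool_pos: [0.571, -0.267, 0.1082]
tool_rot: [-0.033, 3.141, -0.0]
contact_force: [2.9, -1.0, 1.1]
opening: 0.0315
grip_force: 60.4
```

Emit:
send_rows(rows=[[2.9,[-0.16,0,-0.115],0],[2.9,[-0.41,0,-0.287],0],[2.9,[-0.82,0,-0.57],0],[2.9,[-1.64,0,-1.15],0],[2.9,[-2.0,0,-1.4],0],[2.9,[-2,0,-5],0],[2.9,[0,0,-5],0],[2.9,[0,0,0],0]])

```text
t: 23.68
tool_pos: [0.6441, -0.2665, 0.2503]
tool_rot: [-0.034, 3.133, -0.008]
contact_force: [-0.1, -0.3, -0.4]
opening: 0.0315
grip_force: 60.2
```

Run:
```python
from h import *
from station import ctrl
np.set_printoptions(precision=4,suppress=True)
T=dict(np.load("top0.npz"));W=cloud(T)[150:255,120:230].reshape(-1,3)
th=np.radians(9.5)
# refine case: -y outer edge and x ends from rim points
k=(W[:,2]>.012)&(W[:,2]<.03)&(W[:,1]<.32);q=W[k]
for t in (.15,.16,.166,.172,.18,.19):
    ex=np.array([np.cos(t),np.sin(t)]);ey=np.array([-ex[1],ex[0]]);b=q[:,:2]@ey;a=q[:,:2]@ex
    m=b<np.percentile(b,1)+.01
    print(t,np.percentile(b,[1,3]),np.percentile(a[m],[2,98]),np.polyfit(a[m],b[m],1)[0])
o=ctrl.get_obs();print(o["t"],o["tool_pos"],o["tool_rot"],o["contact_force"],o["q"])
```

```text
0.15 [0.0881 0.1047] [0.4925 0.7373] 0.018065591497859985
0.16 [0.082  0.0994] [0.4932 0.738 ] 0.008291944517929287
0.166 [0.0783 0.0961] [0.4936 0.7383] 0.0024286145263986837
0.172 [0.0747 0.0923] [0.4939 0.7387] -0.003434552565381026
0.18 [0.0698 0.087 ] [0.4944 0.7391] -0.011252535027975463
0.19 [0.0637 0.0805] [0.4949 0.7395] -0.021027009582402424
23.675 [ 0.6441 -0.2665  0.2503] [-0.0339  3.1327 -0.0078] [-0.1399 -0.281  -0.3943] [-0.4989  0.1897  1.3844 -0.0001  1.5574 -2.0914]
```

The contact was held for about 2.5 s and the probe has backed off. I carry the thermometer to the case and align it with the case's length.

Emit:
send_rows(rows=[[2.9,[0.486,5.84,0],0],[2.9,[0.486,5.84,0],0],[2.9,[0.486,5.84,0],0],[2.9,[0.486,5.84,0],0],[2.9,[0.486,5.84,0],0],[2.9,[0.486,5.84,0],0],[2.9,[0.486,5.84,0],0],[2.9,[0.486,5.84,0],0],[2.9,[0.486,5.84,0],0],[2.9,[0,0,0],-8.4]])

```text
t: 24.92
tool_pos: [0.5843, 0.2629, 0.2412]
tool_rot: [0.278, -3.125, 0.0]
contact_force: [1.0, -0.9, -1.8]
opening: 0.0313
grip_force: 60.5
```

Emit:
send_rows(rows=[[2.9,[0,0,4],0],[2.9,[0,0,4],0],[2.9,[0,0,2],0],[2.9,[0,0,0],0],[2.9,[0,0,0],0]])

```text
t: 25.55
tool_pos: [0.5874, 0.2594, 0.1452]
tool_rot: [-0.263, 3.128, 0.001]
contact_force: [0.7, 0.5, -0.4]
opening: 0.0313
grip_force: 60.5
```

Run:
```python
from h import *
from station import ctrl
np.set_printoptions(precision=4,suppress=True)
d=ctrl.get_image("wrist");t=ctrl.get_image("top");o=ctrl.get_obs();np.savez("w7.npz",**d)
M=R.from_rotvec(o["tool_rot"]).as_matrix();print(o["t"],o["tool_pos"],"heading",np.degrees(np.arctan2(M[1,0],M[0,0]))%360,o["contact_force"])
cv2.imwrite("pics/w7.png",np.hstack([cv2.resize(d["frame"],(400,300)),cv2.resize(t["frame"][145:265,110:270],(400,300))])[:,:,::-1])
W=cloud(d).reshape(-1,3);L=(W-o["tool_pos"])@M
k=(W[:,2]>.018)&(W[:,2]<.03)&(abs(L[:,1])>.035)
for s in(-1,1):
    q=L[k&(L[:,1]*s>0)];
    if len(q):print(s,len(q),"y pct",np.percentile(q[:,1],[2,10,50,90,98]))
    for x in(-.02,.0,.03,.06,.09,.11):
        r=q[abs(q[:,0]-x)<.006]
        if len(r):print(x,np.percentile(r[:,1],[5,50,95]),len(r))
q=L[(W[:,2]>.018)&(W[:,2]<.03)&(abs(L[:,1])<.05)&(L[:,0]>.05)];print("far end wall x",np.percentile(q[:,0],[2,50,98]) if len(q) else None)
```

```text
25.65 [0.5878 0.2595 0.1459] heading 189.61576915674388 [-0.8384 -0.2069 -1.2641]
-1 2789 y pct [-0.2971 -0.2921 -0.0585 -0.0548 -0.0411]
-0.02 [-0.0587 -0.0562 -0.0549] 66
0.0 [-0.0587 -0.0562 -0.0548] 66
0.03 [-0.0585 -0.056  -0.0548] 72
0.06 [-0.0586 -0.0564 -0.0547] 83
0.09 [-0.0586 -0.0563 -0.0548] 87
0.11 [-0.0585 -0.0562 -0.0548] 91
1 8529 y pct [0.054  0.0619 0.0772 0.101  0.1032]
-0.02 [0.0611 0.0774 0.1024] 392
0.0 [0.0612 0.0775 0.1026] 414
0.03 [0.0613 0.077  0.102 ] 443
0.06 [0.0614 0.0771 0.1023] 481
0.09 [0.0612 0.0774 0.1024] 519
0.11 [0.0614 0.0782 0.1022] 559
far end wall x [0.1386 0.14   0.1427]
```

View pics/w7.png

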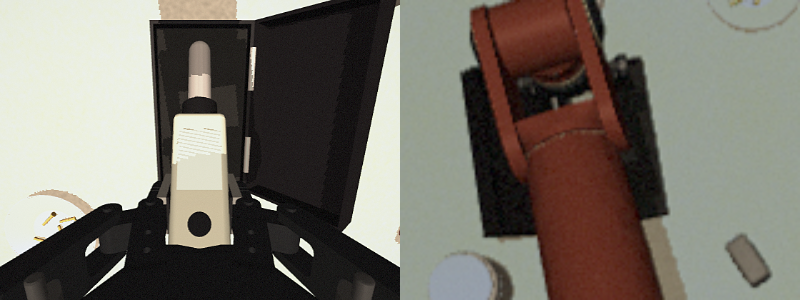

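The thermometer is aligned over the tray: the near wall is at y = -5.9 cm and the end wall at x = 14.3 cm in the tool frame, so it is off centre by only 3 mm. I lower it so the probe touches the tray floor and pivots flat.

Emit:
send_rows(rows=[[2.9,[0,0.33,4.0],0],[2.9,[0,0,5.0],0],[2.9,[0,0,2.8],0],[2.9,[0,0,0.5],0],[2.9,[0,0,0.3],0],[2.9,[0,0,0.3],0],[2.9,[0,0,0.3],0],[2.9,[0,0,0.3],0],[2.9,[0,0,0.0],0]], newtons=40)

```text
t: 26.78
tool_pos: [0.591, 0.2636, 0.014]
tool_rot: [-0.262, 3.119, 0.003]
contact_force: [4.4, 0.8, 6.2]
opening: 0.0314
grip_force: 61.6
```

Emit:
send_rows(rows=[[2.9,[0,0,0.3],0],[2.9,[0,0,0.3],0],[2.9,[0,0,0.3],0],[2.9,[0,0,0.3],0],[2.9,[0,0,0.3],0],[2.9,[0,0,0.3],0],[2.9,[0,0,0.3],0]])

```text
t: 27.65
tool_pos: [0.592, 0.2641, -0.0063]
tool_rot: [-0.262, 3.118, 0.004]
contact_force: [4.9, 1.4, 8.3]
opening: 0.0318
grip_force: 61.8
```

Emit:
send_rows(rows=[[2.9,[0,0,0.3],0],[2.9,[0,0,0.3],0],[2.9,[0,0,0.3],0],[2.9,[0,0,0.3],0],[2.9,[0,0,0.3],0],[2.9,[0,0,0.2],0],[2.9,[0,0,0.1],0],[2.9,[0,0,0],0]])

```text
t: 28.65
tool_pos: [0.5928, 0.2642, -0.0227]
tool_rot: [-0.262, 3.117, 0.004]
contact_force: [1.2, -0.4, 14.3]
opening: 0.0318
grip_force: 62.9
```

```bash
python3 tilt2.py
```

```text
28.7 [ 0.5928  0.2642 -0.0227] [-0.9859 -0.167  -0.014 ] [ 0.0135  0.0039 -0.9999] [ 2.7674 -1.1004 14.2581] 62.90788650512695 [ 0.3049  0.325   1.705  -0.0004  1.0975 -1.4336]
slope deg 8.322793519302682 z at x=0 -0.07183167790033748 n 13 yaw deg -0.03868528395153629 y mid 0.00035097516355147895
slope deg 8.136550255236381 z at x=0 -0.0621535528123825 n 19 yaw deg -0.0074183129429695625 y mid 0.000290281641057262
tip-most [ 0.1131  0.0082 -0.0292]
```

It is nearly flat at 8°, with the front of the handle on the floor. I open the fingers a little so the tail settles, then lift away and look.

Emit:
send_rows(rows=[[3.6,[0,0,0.2],0],[3.8,[0,0,0],0],[4.2,[0,0,0],0],[4.6,[0,0,0],0],[5.0,[0,0,0],0],[5.0,[0,0,-2],0],[5.0,[0,0,-5],0],[5.0,[0,0,-5.5],0],[5.0,[0,0,-5.5],0],[5.0,[0,0,0],0]])

```text
t: 29.95
tool_pos: [0.5897, 0.2634, 0.1561]
tool_rot: [-0.262, 3.118, 0.004]
contact_force: [-0.0, 0.3, -1.0]
opening: 0.05
grip_force: 0.0
```

Run:
```python
from h import *
from station import ctrl
np.set_printoptions(precision=4,suppress=True)
d=ctrl.get_image("wrist");o=ctrl.get_obs();np.savez("w8.npz",**d);e=ctrl.get_image("scene")
M=R.from_rotvec(o["tool_rot"]).as_matrix();print(o["t"],o["tool_pos"],"heading",np.degrees(np.arctan2(M[1,0],M[0,0]))%360,o["contact_force"])
cv2.imwrite("pics/w8.png",np.hstack([cv2.resize(d["frame"],(400,300)),cv2.resize(e["frame"][110:260,310:510],(400,300))])[:,:,::-1])
# case frame
x=M[:,0].copy();x[2]=0;x/=np.linalg.norm(x);ex=-x;ez=np.array([0,0,1.]);ey=np.cross(ez,ex)
C=np.array([.5878,.2595,0])+M[:,0]*[1,1,0]*.0327+M[:,1]*[1,1,0]*.0034;print("case centre",C,"ex",ex)
for nm,c in(("w",d),("s",e)):
    W=cloud(c).reshape(-1,3);F=(W-C)@np.c_[ex,ey,ez];r=c["frame"].reshape(-1,3).astype(int)
    k=(abs(F[:,0])<.1)&(abs(F[:,1])<.045)&(F[:,2]>.012)&(F[:,2]<.06);q=F[k]
    if k.sum()>20:print(nm,"thermo",q.min(0),q.max(0),"top by x",[(round(a,2),np.median(q[(abs(q[:,0]-a)<.006)&(abs(q[:,1]-np.median(q[:,1]))<.006)][:,2]).round(4)) for a in np.arange(-.07,.09,.02)])
    k=(abs(F[:,0])<.1)&(F[:,1]>.07)&(F[:,1]<.25)&(F[:,2]>.015)&(F[:,2]<.14);q=F[k]
    p=plane(q);print(nm,"lid plane",p[0],"at",p[1],p[2].sum(),len(q),"angle(from +y)",np.degrees(np.arctan2(p[0][2],-p[0][1])), "max z",np.percentile(q[:,2],99.5),"y range",np.percentile(q[:,1],[.5,99.5]))
    t=q[q[:,2]>np.percentile(q[:,2],97)];print("top edge mean",t.mean(0))
```

```text
bash:  1406 Killed                     python3 - <<'E'
from h import *
from station import ctrl
np.set_printoptions(precision=4,suppress=True)
d=ctrl.get_image("wrist");o=ctrl.get_obs();np.savez("w8.npz",**d);e=ctrl.get_image("scene")
M=R.from_rotvec(o["tool_rot"]).as_matrix();print(o["t"],o["tool_pos"],"heading",np.degrees(np.arctan2(M[1,0],M[0,0]))%360,o["contact_force"])
cv2.imwrite("pics/w8.png",np.hstack([cv2.resize(d["frame"],(400,300)),cv2.resize(e["frame"][110:260,310:510],(400,300))])[:,:,::-1])
# case frame
x=M[:,0].copy();x[2]=0;x/=np.linalg.norm(x);ex=-x;ez=np.array([0,0,1.]);ey=np.cross(ez,ex)
C=np.array([.5878,.2595,0])+M[:,0]*[1,1,0]*.0327+M[:,1]*[1,1,0]*.0034;print("case centre",C,"ex",ex)
for nm,c in(("w",d),("s",e)):
    W=cloud(c).reshape(-1,3);F=(W-C)@np.c_[ex,ey,ez];r=c["frame"].reshape(-1,3).astype(int)
    k=(abs(F[:,0])<.1)&(abs(F[:,1])<.045)&(F[:,2]>.012)&(F[:,2]<.06);q=F[k]
    if k.sum()>20:print(nm,"thermo",q.min(0),q.max(0),"top by x",[(round(a,2),np.median(q[(abs(q[:,0]-a)<.006)&(abs(q[:,1]-np.median(q[:,1]))<.006)][:,2]).round(4)) for a in np.arange(-.07,.09,.02)])
    k=(abs(F[:,0])<.1)&(F[:,1]>.07)&(F[:,1]<.25)&(F[:,2]>.015)&(F[:,2]<.14);q=F[k]
    p=plane(q);print(nm,"lid plane",p[0],"at",p[1],p[2].sum(),len(q),"angle(from +y)",np.degrees(np.arctan2(p[0][2],-p[0][1])), "max z",np.percentile(q[:,2],99.5),"y range",np.percentile(q[:,1],[.5,99.5]))
    t=q[q[:,2]>np.percentile(q[:,2],97)];print("top edge mean",t.mean(0))
E
```

View pics/w8.png

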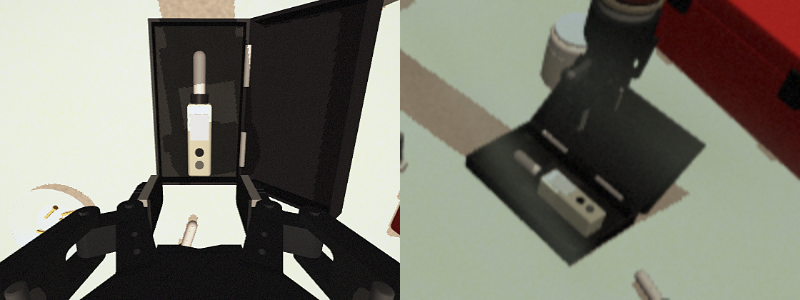

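The thermometer lies flat and centred in the tray. My picture count is now 11, one over the limit of 10, so I view no more and go on with numbers only. The script ran out of memory in the SVD, which I fix now.

```bash
sed -i 's/svd(Q-c)\[2\]/svd(Q-c,full_matrices=False)[2]/' h.py
cat > case.py <<'E'
from h import *
C=np.array([.5878,.2595,0])+np.array([-.9859,-.167,0])*.0327+np.array([-.167,.9859,0])*.0034
ex=np.array([.9859,.167,0]);ez=np.array([0,0,1.]);ey=np.cross(ez,ex);B=np.c_[ex,ey,ez]
E
python3 - <<'E'
from case import *
from station import ctrl
np.set_printoptions(precision=4,suppress=True)
d=dict(np.load("w8.npz"));e=ctrl.get_image("scene");o=ctrl.get_obs();print(o["t"],o["tool_pos"],o["tool_rot"],C)
for nm,c in(("w",d),("s",e)):
    F=(cloud(c).reshape(-1,3)-C)@B
    k=(abs(F[:,0])<.1)&(abs(F[:,1])<.045)&(F[:,2]>.012)&(F[:,2]<.06);q=F[k]
    print(nm,"thermo",q.min(0),q.max(0),"top",[(round(a,2),np.median(q[(abs(q[:,0]-a)<.006)&(abs(q[:,1]-np.median(q[:,1]))<.006)][:,2]).round(4)) for a in np.arange(-.07,.09,.02)])
    k=(abs(F[:,0])<.1)&(F[:,1]>.085)&(F[:,1]<.25)&(F[:,2]>.03)&(F[:,2]<.14);q=F[k]
    q=q[::max(1,len(q)//3000)];p=plane(q);print("lid plane",p[0],p[1],p[2].sum(),len(q))
    for y in np.arange(.06,.18,.01):
        s=F[(abs(F[:,0])<.09)&(abs(F[:,1]-y)<.003)&(F[:,2]<.15)&(F[:,2]>.01)];print((round(y,2),np.percentile(s[:,2],[2,50,98])) if len(s)>5 else "",end='')
    print()
E
```

```text
30.1 [0.5852 0.2621 0.1471] [ 0.2632 -3.1297  0.0005] [0.555  0.2574 0.    ]
w thermo [-0.0729 -0.0155  0.0184] [0.0895 0.0165 0.0438] top [(np.float64(-0.07), np.float64(0.0308)), (np.float64(-0.05), np.float64(0.0317)), (np.float64(-0.03), np.float64(0.0316)), (np.float64(-0.01), np.float64(0.0365)), (np.float64(0.01), np.float64(0.0416)), (np.float64(0.03), np.float64(0.0415)), (np.float64(0.05), np.float64(0.0411)), (np.float64(0.07), np.float64(0.0413))]
lid plane [-0.0005 -0.7568  0.6536] [-0.0106  0.1314  0.0666] 2565 3088
(np.float64(0.06), array([0.011 , 0.0258, 0.0301]))(np.float64(0.07), array([0.0207, 0.0236, 0.0265]))(np.float64(0.08), array([0.0122, 0.015 , 0.0179]))(np.float64(0.09), array([0.0143, 0.0185, 0.0227]))(np.float64(0.1), array([0.0258, 0.0301, 0.0345]))(np.float64(0.11), array([0.0376, 0.0417, 0.0459]))(np.float64(0.12), array([0.0491, 0.0535, 0.0577]))(np.float64(0.13), array([0.0607, 0.065 , 0.0695]))(np.float64(0.14), array([0.0728, 0.0792, 0.1199]))(np.float64(0.15), array([0.0842, 0.0894, 0.1153]))(np.float64(0.16), array([0.102 , 0.1046, 0.1071]))
s t
[... 313 characters left out ...]
64(0.05), np.float64(0.0415)), (np.float64(0.07), np.float64(0.0417))]
lid plane [ 0.0035 -0.7604  0.6494] [0.0261 0.1286 0.0638] 1201 1690
(np.float64(0.06), array([0.0108, 0.023 , 0.0317]))(np.float64(0.07), array([0.0228, 0.0245, 0.0281]))(np.float64(0.08), array([0.0145, 0.0167, 0.0194]))(np.float64(0.09), array([0.0103, 0.0185, 0.0264]))(np.float64(0.1), array([0.0222, 0.0301, 0.0384]))(np.float64(0.11), array([0.0351, 0.0418, 0.0494]))(np.float64(0.12), array([0.0468, 0.0536, 0.0604]))(np.float64(0.13), array([0.0573, 0.0651, 0.0717]))(np.float64(0.14), array([0.0698, 0.0786, 0.1219]))(np.float64(0.15), array([0.0806, 0.0881, 0.1146]))(np.float64(0.16), array([0.0924, 0.0972, 0.1079]))
```

The thermometer is flat, with its top at 41.5 mm along the whole handle. The lid is at about 2.28 rad, with its rear outer corner at y = 0.166, z = 0.099 in the case frame. I go behind the lid with the fingers closed.

Emit:
send_rows(rows=[[0,[0.76,5.5,0],0],[0,[0.76,5.5,0],0],[0,[0.76,5.5,0],0],[0,[0.76,5.5,0],0],[0,[0,0,0],0],[0,[0,0,4.0],0],[0,[0,0,4.0],0],[0,[0,0,1.7],0],[0,[0,0,0],0]], newtons=40)

```text
t: 31.22
tool_pos: [0.5181, 0.4725, 0.0479]
tool_rot: [0.262, -3.127, 0.004]
contact_force: [1.4, 0.4, -0.1]
opening: 0.0001
grip_force: 0.0
```

Emit:
send_rows(rows=[[0,[0,-1.5,0],0],[0,[0,-1.5,0],0],[0,[0,-1.5,0],0],[0,[0,-1.5,0],0],[0,[0,0,0],0]])

```text
t: 31.85
tool_pos: [0.532, 0.4235, 0.0602]
tool_rot: [-0.263, 3.119, 0.029]
contact_force: [-5.0, 19.3, 16.8]
opening: 0.0006
grip_force: 10.1
```

```bash
cat > st.py <<'E'
from case import *
from station import ctrl
np.set_printoptions(precision=4,suppress=True)
e=ctrl.get_image("scene");o=ctrl.get_obs();print(o["t"],"tool in case",(o["tool_pos"]-C)@B,"F",o["contact_force"]@B,o["opening"])
F=(cloud(e).reshape(-1,3)-C)@B
for zz in np.arange(.03,.17,.01):
    s=F[(abs(F[:,0])<.1)&(abs(F[:,0])>.06)&(abs(F[:,2]-zz)<.003)&(F[:,1]>-.08)&(F[:,1]<.22)]
    if len(s)>5:print(zz.round(2),np.percentile(s[:,1],[5,50,95]),len(s))
E
python3 st.py
```

```text
31.9 tool in case [0.0052 0.1675 0.0599] F [-1.3549 16.897  15.1783] -0.00016212686253917413
0.03 [-0.0621  0.0628  0.0984] 182
0.04 [-0.014   0.0086  0.1053] 155
0.05 [0.1034 0.1086 0.1129] 67
0.06 [0.11   0.1146 0.119 ] 56
0.07 [0.1175 0.1217 0.1252] 62
0.08 [0.1247 0.1282 0.132 ] 59
0.09 [0.1301 0.1344 0.1386] 59
0.1 [0.1361 0.1408 0.1456] 68
0.11 [0.1417 0.145  0.1459] 16
0.12 [0.1418 0.147  0.1503] 22
0.13 [0.1264 0.1291 0.1338] 49
```

The lid has started to turn, but its edge is wedging under the flare of the fingers. I raise the hand and follow the edge's arc.

Emit:
send_rows(rows=[[0,[0,0.5,-1.0],0],[0,[0,0.3,-1.2],0],[0,[0,0,0],0]])

```text
t: 32.28
tool_pos: [0.5285, 0.4226, 0.0735]
tool_rot: [-0.263, 3.129, 0.001]
contact_force: [-0.5, 0.2, 0.0]
opening: 0.0001
grip_force: 0.0
```

Emit:
send_rows(rows=[[0,[0,-0.9,-0.6],0],[0,[0,-0.9,-0.7],0],[0,[0,0,0],0]])

```text
t: 32.65
tool_pos: [0.5313, 0.4045, 0.0859]
tool_rot: [-0.262, 3.13, 0.0]
contact_force: [0.2, 0.6, 0.5]
opening: 0.0002
grip_force: 0.7
```

```bash
python3 st.py
```

```text
32.7 tool in case [0.0009 0.149  0.0852] F [0.3577 0.601  0.773 ] -0.0001214231364431663
0.03 [-0.0588  0.0636  0.0928] 196
0.04 [-0.014   0.0085  0.0977] 144
0.05 [0.0969 0.0999 0.1032] 44
0.06 [0.1004 0.1035 0.1071] 59
0.07 [0.1047 0.1078 0.1118] 52
0.08 [0.1093 0.1114 0.1156] 52
0.09 [0.112  0.1157 0.1189] 57
0.1 [0.1166 0.12   0.1229] 52
0.11 [0.1199 0.1239 0.1282] 55
0.12 [0.1243 0.1254 0.127 ] 8
0.13 [0.1306 0.1338 0.1384] 23
0.14 [0.106  0.1107 0.1185] 83
```

Emit:
send_rows(rows=[[0,[0,-1.1,-0.5],0],[0,[0,-1.1,-0.5],0],[0,[0,-1.1,-0.4],0],[0,[0,-1.1,-0.2],0],[0,[0,-1.1,0],0],[0,[0,-1.1,0],0],[0,[0,-1.1,0],0],[0,[0,0,0],0]])

```text
t: 33.7
tool_pos: [0.5436, 0.328, 0.1009]
tool_rot: [0.262, -3.13, 0.001]
contact_force: [-0.8, 0.2, -0.8]
opening: -0.0005
grip_force: 0.0
```

```bash
python3 st.py
```

```text
33.75 tool in case [0.0005 0.072  0.1009] F [0.6572 0.0321 0.3973] -3.404984715153754e-05
0.03 [-0.0615  0.0613  0.0728] 152
0.04 [-0.0154  0.007   0.0859] 151
0.05 [0.0807 0.0823 0.0841] 18
0.06 [0.0781 0.0795 0.081 ] 18
0.07 [0.075  0.0764 0.0779] 22
0.08 [0.0721 0.0734 0.0749] 17
0.09 [0.0687 0.0701 0.0723] 19
0.14 [0.0264 0.028  0.0316] 10
0.15 [0.0299 0.042  0.0526] 182
```

The lid is past upright, at about 1.25 rad. I follow its outer face over and down.

Emit:
send_rows(rows=[[0,[0,-1.15,0.1],0],[0,[0,-1.15,0.2],0],[0,[0,-1.1,0.2],0],[0,[0,-1.3,0.6],0],[0,[0,-1.3,0.65],0],[0,[0,-0.75,0.6],0],[0,[0,-0.75,0.6],0],[0,[0,-0.7,0.65],0],[0,[0,0,0],0]])

```text
t: 34.88
tool_pos: [0.5567, 0.2478, 0.0643]
tool_rot: [0.263, -3.129, 0.001]
contact_force: [-0.4, 0.4, -0.2]
opening: -0.0
grip_force: 0.0
```

```bash
python3 st.py
```

```text
34.925 tool in case [ 0.0004 -0.0094  0.0648] F [ 0.1222  0.5932 -0.431 ] 5.554684653897482e-05
0.03 [-0.0626 -0.0606 -0.0141] 18
0.06 [0.0529 0.0599 0.0661] 39
0.07 [0.0323 0.0383 0.0451] 38
0.08 [-0.0511 -0.0464  0.0208] 98
0.09 [-0.0467 -0.0137 -0.0011] 134
0.1 [-0.0429 -0.0352 -0.0235] 129
```

Emit:
send_rows(rows=[[0,[0,-0.6,0.8],0],[0,[0,-0.5,0.8],0],[0,[0,-0.5,0.8],0],[0,[0,-0.5,0.6],0],[0,[0,-0.5,0.6],0],[0,[0,0,0.3],0],[0,[0,0,0],0]])

```text
t: 35.8
tool_pos: [0.5617, 0.2228, 0.0264]
tool_rot: [0.263, -3.13, -0.0]
contact_force: [-0.1, 0.3, 0.5]
opening: -0.0002
grip_force: 0.0
```

```bash
python3 st.py
```

```text
35.85 tool in case [ 0.0009 -0.0351  0.0265] F [-0.2702 -0.4781  0.4619] 0.00017346241545300036
0.03 [-0.0635 -0.0616 -0.0599] 33
0.04 [-0.0636 -0.0618 -0.0603] 24
0.05 [-0.0629 -0.0612  0.0509] 44
0.06 [-0.0559 -0.0134  0.0531] 278
```

Nearly closed. I press down gently until the force shows it is seated.

Emit:
send_rows(rows=[[0,[0,-0.4,0.2],0],[0,[0,0,0.2],0],[0,[0,0,0.15],0],[0,[0,0,0],0]])

```text
t: 36.35
tool_pos: [0.5631, 0.2203, 0.0256]
tool_rot: [-0.264, 3.13, 0.003]
contact_force: [-10.6, 0.4, 21.1]
opening: 0.0002
grip_force: 10.5
```

Emit:
send_rows(rows=[[0,[0,0,0.15],0],[0,[0,0,0.1],0],[0,[0,0,0],0]])

```text
t: 36.72
tool_pos: [0.5631, 0.2204, 0.0254]
tool_rot: [0.265, -3.13, -0.003]
contact_force: [-16.5, -1.6, 32.4]
opening: -0.0001
grip_force: 16.3
```

It is seated firmly. I back off and check the lid with the cameras.

Emit:
send_rows(rows=[[0,[0,0,-0.5],0],[0,[0,0,-2],0],[0,[0,0,-5],0],[0,[0,0,-5],0],[0,[0,-5,-3],0],[0,[0,-5,0],0],[0,[0,-5,0],0],[0,[0,0,0],0],[0,[0,0,0],0]])

```text
t: 37.85
tool_pos: [0.5873, 0.0711, 0.1736]
tool_rot: [0.263, -3.131, -0.001]
contact_force: [-0.3, 0.2, -0.7]
opening: 0.0003
grip_force: 0.0
```

Run:
```python
from case import *
from station import ctrl
np.set_printoptions(precision=4,suppress=True)
o=ctrl.get_obs();print(o["t"],o["tool_pos"],o["contact_force"])
for n in("scene","top"):
    e=ctrl.get_image(n);np.savez(n+"9.npz",**e);F=(cloud(e).reshape(-1,3)-C)@B
    q=F[(abs(F[:,0])<.1)&(abs(F[:,1])<.055)&(F[:,2]<.1)&(F[:,2]>.03)]
    c=np.linalg.lstsq(np.c_[q[:,:2],np.ones(len(q))],q[:,2],rcond=None)[0];print(n,len(q),"slope x,y rad",c[:2],"z0",c[2],"resid",np.std(q[:,2]-np.c_[q[:,:2],np.ones(len(q))]@c))
    # bystander change check
    a=cloud(dict(np.load(n+"0.npz")))[...,2];b=cloud(e)[...,2];m=(abs(a-b)>.008)&(a>.009)&(a<.25)
    k,l,s,ce=cv2.connectedComponentsWithStats(m.astype(np.uint8));print([(ce[i].round().tolist(),int(s[i][4])) for i in range(1,k) if s[i][4]>25])
```

```text
37.85 [0.5873 0.0711 0.1736] [-0.3198  0.2139 -0.667 ]
scene 2117 slope x,y rad [-0.001   0.0008] z0 0.05648644214798543 resid 0.001616060343713851
[([294.0, 8.0], 940), ([248.0, 36.0], 46), ([361.0, 28.0], 27), ([246.0, 65.0], 31), ([226.0, 80.0], 508), ([414.0, 178.0], 3923), ([315.0, 236.0], 667)]
top 1961 slope x,y rad [ 0.0008 -0.0056] z0 0.05572919093726044 resid 0.004009561093591715
[([247.0, 147.0], 326), ([159.0, 204.0], 2617), ([264.0, 195.0], 382), ([210.0, 200.0], 31), ([215.0, 227.0], 27), ([249.0, 248.0], 217), ([248.0, 363.0], 388), ([300.0, 377.0], 124)]
```

```bash
python3 -c "
from station import ctrl
print(ctrl.finish_job())"
```

```text
the job is handed in; nothing more can be done
None
```

The job is handed in, with no verdict returned: the probe was held on the disc at about 4 N for about 2.5 s, about 1° off square, then the thermometer was laid flat in its case and the lid closed flush (within 0.001 rad in the scene view). To tilt the probe I pivoted it in the grip with its tail on the meter's top edge (about 13 N), a first grasp closed just above the handle, and I viewed 11 pictures against the limit of 10.

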